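# Release a hard-shell handbag from the bench clamp and hold it up for inspection

## Robot

A 7-joint arm with a two-finger parallel gripper is mounted at the origin on the work surface. World frame = base frame: x ahead of the robot, y to its left, z up, the work surface at z = 0. Lengths are in m, angles in rad, forces in N, time in s.
With the tool pointing down it reaches from about 0.425 to 0.875 m from the base axis. Payload 4.7 kg.
Tool frame: the origin (TCP) lies at the very end of the fingers, on their centre line; the grasp point (between the pads) lies env.grasp_offset behind it (env.grasp_offset is the distance from the TCP to the grasp point, in m); z points along the fingers, y is the line along which they close (so a half turn about z gives the same grasp; the last joint's range is limited). The gripper opens to 85 mm and grips with 20 to 120 N. Pads are 22 mm wide; open, the fingers measure 114 mm over their backs; the gripper's body (76 mm by 85 mm) begins 54 mm behind the grasp point. The pads swing forward as they close: fully open they stand 13 mm farther back than shut.
Start: joints at [-1.206, 0.321, -0.07, 1.45, 0.023, 1.371, -0.057], TCP at [0.223, 0.61, 0.231] pointing down, gripper open.
Joint ranges: [-2.86, 2.86], [-0.3, 2.09], [-1.38, 1.24], [0.06, 2.45], [-1.56, 4.7], [0.09, 2.05], [-2.69, 2.69]. Speed limits (rad/s): [2.57, 2.57, 3.14, 3.14, 3.14, 3.14, 3.14].

## Interface

Orientations are given as a unit quaternion [w, x, y, z].
In Python, from bench import env gives the robot as it stands.
- The arm moves only by the tool jog_arm, never from a script. Its argument "commands" is text: rows parted by semicolons, each of 5 numbers parted by spaces: the opening, from 0 (shut) to 1 (fully open), then the shift along the tool's x, y, z in cm, then the turn about the tool's z in degrees. In form: claw dx dy dz yaw; .... A call has 1 to 12 rows; each row is the pose to reach, as a shift and turn from the pose commanded when the call began, along the tool's axes at that moment; what a row does not reach only later rows make up. A row lasts 1/8 s, in which the tool goes at most 62.5 mm and 10.7 degrees, less where a joint would pass 70% of its speed; a pose out of reach is approached as far as the arm can. A call with a gripper value outside its range is refused whole. The fingers move at their own pace and stop on an object; "newtons" is the grip in N (left out, the last holds). Time passes only in rows, so rows that repeat a pose let the fingers close. It gives the time, the measured TCP pose, the force, the opening and the grip force at its end, in the units of the state.
- env.sense(): the state, without advancing time (a new reading comes with each control period).
- env.capture(name): name is "scene" or "top"; returns the picture (384x512x3 uint8, red, green, blue); there is no depth.
- env.calibration(name): a dict with "fx", "fy", "cx", "cy" (pixels), "dist" ([k1, k2, p1, p2, k3] as OpenCV has them; the pictures are not rectified), "extrinsics" (4x4, takes a point from camera to world coordinates). Camera axes: x right, y up, looking along -z (the intrinsics and any distortion apply to the point x, -y, -z); pixel columns grow to the right and rows downward; lengths in m; the calibration is good to about 2 mm. A picture is of the moment at which its call begins. calibration takes no time and is no camera call.
- env.hand_in(): hands the job in; it is judged then, once.
The state is a dict: "clock": time; "joints": joint angles; "qvel": joint speeds; "joint_torque": joint torques, N m; "tool_pos": TCP position; "tool_rot": TCP orientation; "contact_force": force on the tool from outside, world axes, zero at the start; "ft_torque": the same for the moment, N m; "opening": finger opening in m; "finger_force": force on a finger pad.
Only numpy, scipy, OpenCV 4.12 (cv2) and the standard library are available. Lean on these libraries where they do the work, as an engineer would, in place of code of your own. Each camera call takes 0.05 s, during which the arm holds its last target. There are 200 camera calls.

## Task

Throw the lever of the bench clamp into its open notch (the ring-marked one, farthest round from the clamped notch), then lift the hard-shell handbag straight up by its handle until its feet are about 5 cm above the clamp's jaws. Finish while holding it there over the clamp, level and still, so that its underside can be looked over; do not put it down. Do not pull or tip the bag while it is still clamped, and leave the other things on the bench where they are.

Things in the scene. Friction and masses are not known exactly. Their poses are not given: they have to be found in the camera images.
- clamp: Grey cast-iron bench clamp, fixed, base 160 x 255 mm, 30 mm high. Origin: on the table under the middle of the bag's seat; x along the jaws (and bag), y from the movable to the fixed jaw, z up. Cork-faced jaws 120 mm long, faces 60 mm apart when clamped, tops 80 mm above the table; the bag stands on the bed, 30 mm above the table. Cam and lever are on the -y side.
- clamp_pivot (a point): Vertical pivot of the lever, at clamp x 0, y -98 mm, 62 mm above the table. The plunger on the lever drops into notches in the steel index plate under the bar: clamped (solid dot), light grip (unmarked), open (ring). Passing from one notch to the next takes about 3 N at the grip; the cam draws the movable jaw back 7 mm at open, and only there is the bag quite free.
- lever (a joint): Lever angle about its pivot, rad, growing anticlockwise seen from above; at 0 the lever points along the clamp's -x. Sprung detent notches: 0 (clamped), 0.65 (light grip), 1.30 (open); end stop at 1.36. It starts in the clamped or the light-grip notch. Let go between notches, it snaps into the nearer one.
- lever_grip (a point): Middle of the lever's upright black round hand grip, 125 mm from the pivot, 98 mm above the table; the grip is 23 to 25 mm in diameter and runs from 66 to 122 mm above the table, over the flat lever bar (58 to 66 mm).
- bag: Dark brown hard-shell box handbag with brass feet, turn-lock and rigid arched top handle; rigid shell 160 x 60 x 105 mm on 4 mm feet, about 0.4 to 0.8 kg. Origin: centre of its underside, level with the soles of the feet. x along its length, z up. It starts upright between the jaws, parallel with them, up to 15 mm off the middle along them.
- bag_handle: The bag's handle, rigid on the shell. Origin: centre of the straight top bar, midway along the bag and 167 mm above the soles. The bar is round, 13 mm thick and straight for 56 mm along x; below it is 50 mm of free height down to the shell's top; the handle's legs stand 45 mm either side along x.
- loupe: Bystander, loose: folded metal jeweller's loupe, 53 x 25 mm, 21 mm high, lying beside the clamp's far corner on the lever side. Origin: centre of its underside.
- cream_tin: Bystander, loose: round aluminium tin, diameter 70 mm, 28 mm high, standing beside the clamp on the fixed-jaw side. Origin: centre of its underside.
- screwdriver: Bystander, loose: screwdriver 160 mm long, lying between the robot and the clamp's left part. Origin: centre of its underside.
- hammer: Bystander, loose: small hammer 240 mm long, lying to the left. Origin: centre of its underside.
- brush: Bystander, loose: brush 170 mm long, lying to the right. Origin: centre of its underside.
- edge_paint: Bystander, loose: small white plastic bottle with black cap, diameter 48 mm, 85 mm high. Origin: centre of its underside.
- padlock: Bystander, loose: small brass padlock 45 x 30 x 11 mm, lying flat. Origin: centre of its underside.
Things that resemble listed ones, but are neither listed nor needed, are in the scene too. What is shaped like the bag but green or orange is not meant.

How it is judged:
By the outcome, as a careful person would: the job done as asked, in the order asked, and still so for the second after the job is handed in, while the arm keeps its last pose, push and grip.
It also fails if it takes over 50 s, if anything falls off the work surface, if the arm or the gripper's body presses on something with over 40 N, if the wrist force passes 120 N, or if a joint passes its speed limit or range.

## Working session

There is one attempt and no reset: what is moved stays moved. The work goes in short steps, Python scripts to look and compute and a tool call to move; the robot and the scene stay as the last step left them, time stands still between calls to the robot, and variables do not carry over. Pictures are saved under pics/ and viewed, at most 10 in all, crops included, and the job is handed in when it is done.

Besides the shell and the picture viewer there is one more tool, called as a command line: name --argument value ..., lists and objects as JSON in quotes. jog_arm: Moves the arm, as the interface text tells. Its arguments: {"type":"object","properties":{"commands":{"type":"string"},"newtons":{"type":"number"}},"required":["commands"]}

```bash
ls; mkdir -p pics; python3 - <<'E'
from bench import env
import cv2,numpy as np
for n in("scene","top"):
    im=env.capture(n); cv2.imwrite(f"pics/{n}0.png",im[:,:,::-1]); c=env.calibration(n); print(n,{k:np.round(v,3).tolist() for k,v in c.items()})
print(env.grasp_offset); s=env.sense(); print({k:np.round(v,3).tolist() for k,v in s.items()})
E
```

```text
pics
scene {'fx': 385.904, 'fy': 385.904, 'cx': 251.256, 'cy': 192.927, 'dist': [-0.084, 0.0, 0.0, 0.0, 0.0], 'extrinsics': [[0.778, -0.411, 0.475, 1.146], [0.628, 0.518, -0.581, -0.802], [-0.007, 0.751, 0.661, 1.096], [0.0, 0.0, 0.0, 1.0]]}
top {'fx': 407.512, 'fy': 407.512, 'cx': 250.528, 'cy': 189.422, 'dist': [-0.064, 0.0, 0.0, 0.0, 0.0], 'extrinsics': [[-0.001, 0.989, -0.149, 0.292], [-1.0, -0.002, -0.007, 0.011], [-0.008, 0.149, 0.989, 1.323], [0.0, 0.0, 0.0, 1.0]]}
0.0187
{'clock': 0.1, 'joints': [-1.206, 0.322, -0.07, 1.452, 0.023, 1.371, -0.057], 'qvel': [0.0, -0.003, 0.001, -0.0, -0.0, 0.001, 0.0], 'joint_torque': [-0.0, -49.488, -0.384, -31.521, 0.013, 0.007, -0.0], 'tool_pos': [0.223, 0.61, 0.23], 'tool_rot': [-0.0, 0.174, 0.985, -0.001], 'contact_force': [0.255, -0.255, 0.584], 'ft_torque': [-0.031, 0.008, 0.037], 'finger_force': 0.0, 'opening': 0.086}
```

View pics/scene0.png

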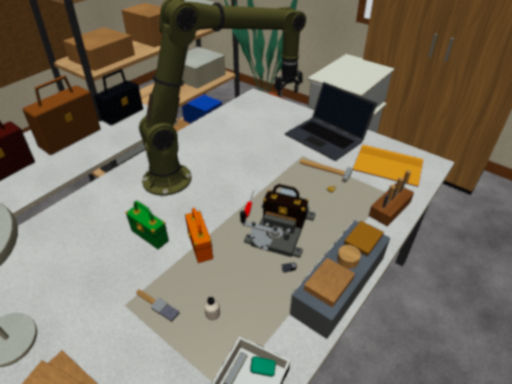

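View pics/top0.png

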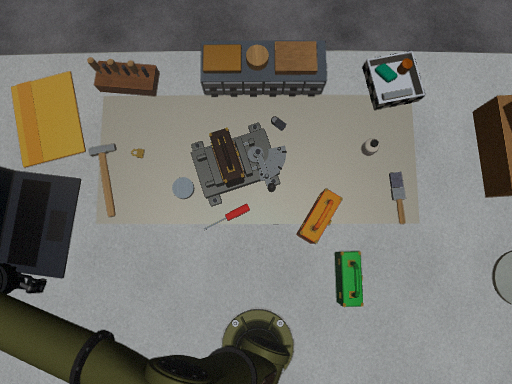

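The scene view shows the clamp with the brown bag at about (285,215). The top view has the bag at about (227,157), the lever pivot near (257,155) and the black grip near (271,187). I'll zoom in on that area.

```bash
python3 - <<'E'
import cv2,numpy as np
a=cv2.imread("pics/top0.png")[115:220,180:300]; b=cv2.imread("pics/scene0.png")[175:265,235:325]
a=cv2.resize(a,None,fx=4,fy=4,interpolation=cv2.INTER_CUBIC);b=cv2.resize(b,(320,420)[:1]+(320,),interpolation=cv2.INTER_CUBIC)
c=np.zeros((420,800,3),np.uint8);c[:,:480]=a;c[:320,480:]=b;cv2.imwrite("pics/crop0.png",c)
E
```

```text
(no output)
```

View pics/crop0.png

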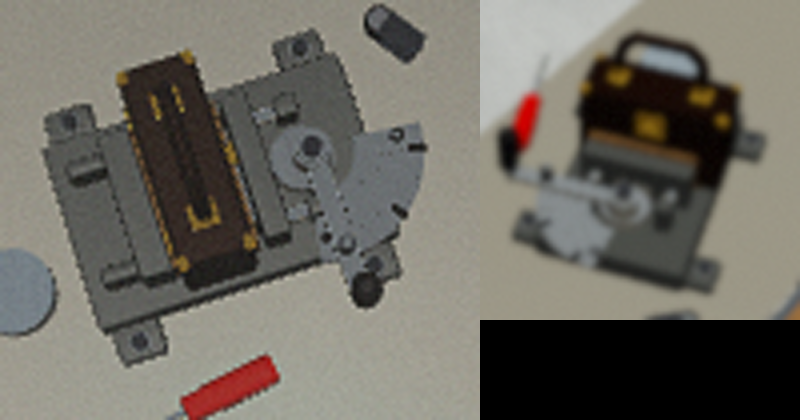

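The crop shows the pivot at crop (312,147), the grip top at (368,288), the shell-top corners at (123,78), (187,57), (250,243) and (183,265), and the ring mark on the plate near (397,133). The lever looks to be in the clamped notch.

```bash
cat > h.py <<'E'
import numpy as np,cv2
from bench import env
def ray(n,uv):
    c=env.calibration(n);K=np.array([[c["fx"],0,c["cx"]],[0,c["fy"],c["cy"]],[0,0,1]])
    p=cv2.undistortPoints(np.array([[uv]],float),K,np.array(c["dist"],float))[0,0]
    E=np.array(c["extrinsics"]);return E[:3,3],E[:3,:3]@np.array([p[0],-p[1],-1])
def at(n,uv,z):
    o,d=ray(n,uv);return o+d*(z-o[2])/d[2]
def proj(n,P):
    c=env.calibration(n);K=np.array([[c["fx"],0,c["cx"]],[0,c["fy"],c["cy"]],[0,0,1]])
    E=np.array(c["extrinsics"]);q=E[:3,:3].T@(np.array(P)-E[:3,3]);q=q*[1,-1,-1]
    return cv2.projectPoints(q[None],np.zeros(3),np.zeros(3),K,np.array(c["dist"],float))[0][0,0]
E
python3 - <<'E'
from h import *
np.set_printoptions(precision=4,suppress=True)
f=lambda x,y,z:at("top",(180+x/4-.4,115+y/4-.4),z)
cs=np.array([f(x,y,.139) for x,y in((123,78),(187,57),(250,243),(183,265))]);print("corners",cs,cs.mean(0))
print("L",np.linalg.norm(cs[0]-cs[3]),np.linalg.norm(cs[1]-cs[2]),"W",np.linalg.norm(cs[0]-cs[1]),np.linalg.norm(cs[2]-cs[3]))
xa=(cs[0]+cs[1]-cs[2]-cs[3]);th=np.arctan2(xa[1],xa[0]);print("yaw",th,np.degrees(th))
h=[f(165,95,.2035),f(205,210,.2035)];print("handle",h,np.degrees(np.arctan2(*(h[0]-h[1])[1::-1])),np.mean(h,0))
piv=f(312,147,.075);g=f(368,288,.122);print("piv",piv,"grip",g,np.linalg.norm((g-piv)[:2]))
x=np.array([np.cos(th),np.sin(th)]);d=(g-piv)[:2];y=np.array([-x[1],x[0]])
print("lever angle",np.arctan2(-d@y,-d@x))  # from -x anticlockwise
print("ring",np.arctan2(-(f(397,133,.055)-piv)[:2]@y,-(f(397,133,.055)-piv)[:2]@x))
print("bag centre rel piv in clamp",(cs.mean(0)-piv)[:2]@x,(cs.mean(0)-piv)[:2]@y)
E
```

```text
corners [[0.639  0.1409 0.139 ]
 [0.6551 0.0928 0.139 ]
 [0.5126 0.0451 0.139 ]
 [0.4962 0.0945 0.139 ]] [0.5757 0.0933 0.139 ]
L 0.15013426236975272 0.1503492463522561 W 0.05066246355929562 0.05202248635575392
yaw 0.3186445094602723 18.256985557090037
handle [array([0.6074, 0.1038, 0.2035]), array([0.5241, 0.0748, 0.2035])] 19.150767986758343 [0.5658 0.0893 0.2035]
piv [ 0.6011 -0.0017  0.075 ] grip [ 0.4814 -0.0425  0.122 ] 0.12644496476297973
lever angle 0.010205651571894745
ring 1.486406154815578
bag centre rel piv in clamp 0.0056902796619894246 0.09812454168457907
```

Measurements agree with the given sizes: pivot to bag is 98 mm, lever length 126 mm, lever angle about 0 (clamped) and clamp yaw 18.3°. Next I'll work out the approach to the grip.

```bash
cat >> h.py <<'E'
from scipy.spatial.transform import Rotation as Rot
PIV=np.array([.6011,-.0017]);TH=np.radians(18.26)
def grip(a): return PIV+.125*np.array([np.cos(TH+np.pi+a),np.sin(TH+np.pi+a)])
def rows(targets):  # (claw,x,y,z,tool-y angle deg) -> tool-frame rows
    s=env.sense();q=s["tool_rot"];R=Rot.from_quat([q[1],q[2],q[3],q[0]]).as_matrix()
    a0=np.degrees(np.arctan2(R[1,1],R[0,1]));print("at",np.round(s["tool_pos"],4),"yang",round(a0,2),"tilt",np.round(R[:2,2],4))
    for c,x,y,z,a in targets:
        d=R.T@(np.array([x,y,z])-s["tool_pos"])*100
        print(c,*np.round(d,2),round(-(a-a0),1))
E
python3 - <<'E'
from h import *
g=grip(0);print(g)
rows([(1,.47,.3,.235,-10),(1,*g,.235,-71.7),(1,*g,.08,-71.7)])
print(at("top",(180+393/4,115+33/4),.02))
E
```

```text
[ 0.48239444 -0.04086619]
at [0.2232 0.6099 0.2303] yang 69.9 tilt [-0.0006 -0.0017]
1 -33.83 -20.63 -0.43 79.9
1 -46.7 -52.21 -0.37 141.6
1 -46.7 -52.19 15.13 141.6
[ 0.71033506 -0.07117458  0.02      ]
```

jog_arm --commands "1 -33.8 -20.6 -0.4 80; 1 -33.8 -20.6 -0.4 80; 1 -33.8 -20.6 -0.4 80; 1 -33.8 -20.6 -0.4 80; 1 -33.8 -20.6 -0.4 80; 1 -33.8 -20.6 -0.4 80; 1 -33.8 -20.6 -0.4 80; 1 -46.7 -52.2 -0.4 141.6; 1 -46.7 -52.2 -0.4 141.6; 1 -46.7 -52.2 -0.4 141.6; 1 -46.7 -52.2 -0.4 141.6; 1 -46.7 -52.2 -0.4 141.6" --newtons 30

```text
clock: 1.6
tool_pos: [0.4811, -0.0134, 0.2352]
tool_rot: [-0.0, 0.964, 0.264, 0.0]
contact_force: [1.5, 0.6, 0.7]
opening: 0.0857
finger_force: 0.0
```

```bash
python3 - <<'E'
from h import *
g=grip(0)
rows([(1,*g,.235,-71.7),(1,*g,.08,-71.7)])
E
```

```text
at [ 0.4811 -0.0134  0.2352] yang -59.35 tilt [0.0002 0.0005]
1 -1.29 2.43 0.02 12.3
1 -1.29 2.43 15.52 12.3
```

jog_arm --commands "1 -1.3 2.4 0 12.3; 1 -1.3 2.4 0 12.3; 1 -1.3 2.4 6 12.3; 1 -1.3 2.4 8 12.3; 1 -1.3 2.4 8 12.3"

```text
clock: 2.22
tool_pos: [0.4813, -0.0373, 0.1536]
tool_rot: [-0.0, 0.986, 0.164, -0.002]
contact_force: [-0.0, 0.2, 0.5]
opening: 0.0856
finger_force: 0.0
```

```bash
python3 - <<'E'
from h import *
g=grip(0)
rows([(1,*g,.08,-71.7)])
ims=[]
for n,P,s in(("top",[*g,.12],70),("scene",[*g,.12],70)):
    im=env.capture(n)[:,:,::-1];u,v=np.round(proj(n,P)).astype(int);print(n,u,v)
    ims.append(cv2.resize(im[v-s:v+s,u-s:u+s],(400,400),interpolation=cv2.INTER_CUBIC))
cv2.imwrite("pics/c1.png",np.hstack(ims))
E
```

```text
at [ 0.4813 -0.0373  0.1536] yang -71.13 tilt [-0.0041 -0.0005]
1 0.02 0.38 7.36 0.6
top 271 186
scene 242 211
```

View pics/c1.png

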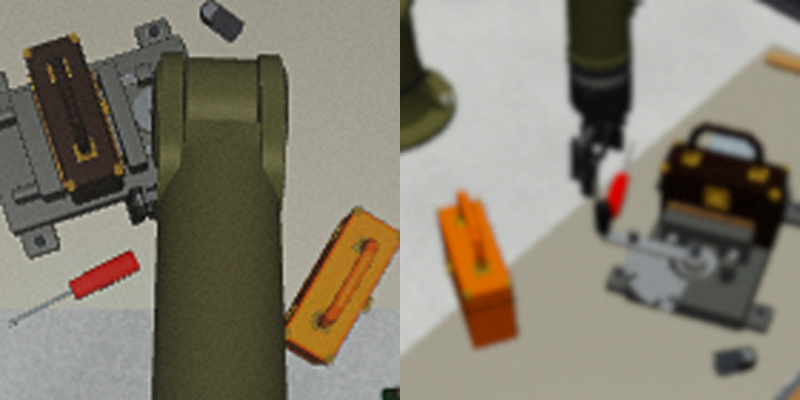

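The right half shows the open fingers at (595,150), straight above the black grip at (605,215). Now I'll go down and close.

jog_arm --commands "1 0 0.3 4 0; 1 0 0.3 7.3 0; 1 0 0.3 7.3 0; 1 0 0.3 7.3 0; 0.1 0 0.3 7.3 0; 0.1 0 0.3 7.3 0; 0.1 0 0.3 7.3 0; 0.1 0 0.3 7.3 0; 0.1 0 0.3 7.3 0; 0.1 0 0.3 7.3 0" --newtons 30

```text
clock: 3.58
tool_pos: [0.484, -0.0418, 0.0828]
tool_rot: [0.0, 0.987, 0.162, 0.0]
contact_force: [-1.8, -0.4, 5.3]
opening: 0.0235
finger_force: 29.4
```

```bash
python3 - <<'E'
from h import *
s=env.sense();p=s["tool_pos"][:2];print(p-grip(0), s["opening"])
rows([(.1,*grip(a),.08,-71.7+np.degrees(a)) for a in np.arange(1,11)*.13])
E
```

```text
[ 0.00161979 -0.00091892] 0.023498344601110884
at [ 0.484  -0.0418  0.0828] yang -71.33 tilt [0.0006 0.    ]
0.1 -0.03 1.48 0.28 -7.1
0.1 0.27 3.08 0.28 -14.5
0.1 0.78 4.62 0.28 -22.0
0.1 1.48 6.08 0.28 -29.4
0.1 2.37 7.44 0.28 -36.9
0.1 3.43 8.68 0.28 -44.3
0.1 4.63 9.76 0.28 -51.8
0.1 5.97 10.69 0.29 -59.2
0.1 7.42 11.42 0.29 -66.7
0.1 8.95 11.97 0.29 -74.1
```

jog_arm --commands "0.1 0.1 1.5 0 -7; 0.1 0.4 3.1 0 -14.5; 0.1 0.9 4.7 0 -22; 0.1 1.6 6.1 0 -29.4; 0.1 2.5 7.5 0 -37; 0.1 3.5 8.7 0 -44.3; 0.1 4.8 9.8 0 -51.8; 0.1 6.1 10.7 0 -59.2; 0.1 7.5 11.5 0 -66.7; 0.1 9.1 12.0 0 -74.1; 0.1 9.1 12.0 0 -74.1; 0.1 9.1 12.0 0 -74.1"

```text
clock: 5.08
tool_pos: [0.6087, -0.1265, 0.0829]
tool_rot: [0.0, 0.691, 0.723, 0.0]
contact_force: [0.4, -1.1, 5.2]
opening: 0.0233
finger_force: 30.0
```

```bash
python3 - <<'E'
from h import *
s=env.sense();d=s["tool_pos"][:2]-PIV
print("r",np.hypot(*d),"a",(np.arctan2(d[1],d[0])-TH-np.pi)%(2*np.pi),s["contact_force"])
rows([(1,*grip(1.3),.08,2.8)])
E
```

```text
r 0.12506939797132302 a 1.3125315697701847 [ 0.3531634  -1.09690386  5.24077589]
at [ 0.6087 -0.1265  0.0829] yang 2.64 tilt [ 0.001  -0.0003]
1 0.01 -0.16 0.29 -0.2
```

jog_arm --commands "0.6 0 0 0 0; 1 0 0 0 0; 1 0 0 0 0; 1 0 0 -5 0; 1 0 0 -11 0; 1 0 0 -17 0; 1 0 0 -17 0; 1 0 0 -17 0"

```text
clock: 6.08
tool_pos: [0.608, -0.1259, 0.2518]
tool_rot: [-0.0, 0.69, 0.724, -0.0]
contact_force: [-0.1, 0.3, -1.3]
opening: 0.0852
finger_force: 0.0
```

```bash
python3 - <<'E'
from h import *
rows([(1,.5757,.0933,.25,-71.7)])
E
```

```text
at [ 0.608  -0.1259  0.2518] yang 2.78 tilt [-0.0005  0.0004]
1 22.05 -2.16 0.19 74.5
```

jog_arm --commands "1 5.5 -2.2 0 10; 1 11 -2.2 0 20; 1 16 -2.2 0 30; 1 22 -2.2 0 41; 1 22 -2.2 0 52; 1 22 -2.2 0 63; 1 22 -2.2 0 74.5; 1 22 -2.2 0 74.5; 1 22 -2.2 0 74.5"

```text
clock: 7.2
tool_pos: [0.5751, 0.0925, 0.2511]
tool_rot: [0.0, 0.987, 0.16, -0.001]
contact_force: [0.0, -0.9, 0.4]
opening: 0.0853
finger_force: 0.0
```

```bash
python3 - <<'E'
from h import *
rows([(1,.5757,.0933,.18,-71.7)])
ims=[]
for n,P,s in(("top",[.58,.02,.1],55),("scene",[.5757,.06,.17],55)):
    im=env.capture(n)[:,:,::-1];u,v=np.round(proj(n,P)).astype(int);print(n,u,v)
    ims.append(cv2.resize(im[v-s:v+s,u-s:u+s],(400,400),interpolation=cv2.INTER_CUBIC))
cv2.imwrite("pics/c2.png",np.hstack(ims))
E
```

```text
at [0.5751 0.0925 0.2511] yang -71.58 tilt [-0.002  -0.0007]
1 0.1 -0.05 7.11 0.1
top 251 156
scene 280 197
```

View pics/c2.png

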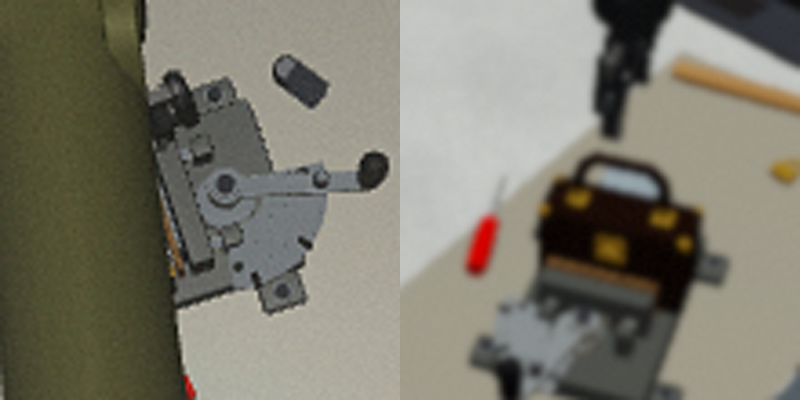

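The left half shows the lever grip swung round to crop (372,170), at the ring end of the plate. The right half shows the handle bar at (620,165), under the fingertips at (612,130). I'll check both by ray.

```bash
python3 - <<'E'
from h import *
k=110/400
print("handle top",at("scene",(280-55+220*k,197-55+162*k),.2035), "proj of expected",proj("scene",[.5757,.0933,.2035]),(225+220*k,142+162*k))
g=at("top",(251-55+372*k,156-55+170*k),.122)[:2]-PIV
print("lever",(np.arctan2(g[1],g[0])-TH-np.pi)%(2*np.pi),np.hypot(*g))
E
```

```text
handle top [0.57887016 0.08627    0.2035    ] proj of expected [285.9034369  185.19667066] (285.5, 186.55)
lever 1.245750648462331 0.12278971474857599
```

jog_arm --commands "1 0.1 0 4 0; 1 0.1 0 7.1 0; 1 0.1 0 7.1 0; 1 0.1 0 7.1 0; 0 0.1 0 7.1 0; 0 0.1 0 7.1 0; 0 0.1 0 7.1 0; 0 0.1 0 7.1 0; 0 0.1 0 7.1 0; 0 0.1 0 7.1 0; 0 0.1 0 7.1 0; 0 0.1 0 7.1 0" --newtons 80

```text
clock: 8.8
tool_pos: [0.5767, 0.0931, 0.1817]
tool_rot: [-0.0, 0.987, 0.159, 0.0]
contact_force: [-1.8, -0.1, 4.7]
opening: 0.0099
finger_force: 78.2
```

```bash
python3 - <<'E'
from h import *
im=env.capture("scene")[:,:,::-1];u,v=np.round(proj("scene",[.5757,.0933,.18])).astype(int);s=35;print(u,v,proj("scene",[.5757,.0933,.197]))
cv2.imwrite("pics/c3.png",cv2.resize(im[v-s:v+s,u-s:u+s],(560,560),interpolation=cv2.INTER_CUBIC))
E
```

```text
286 190 [285.80942014 186.57836977]
```

View pics/c3.png

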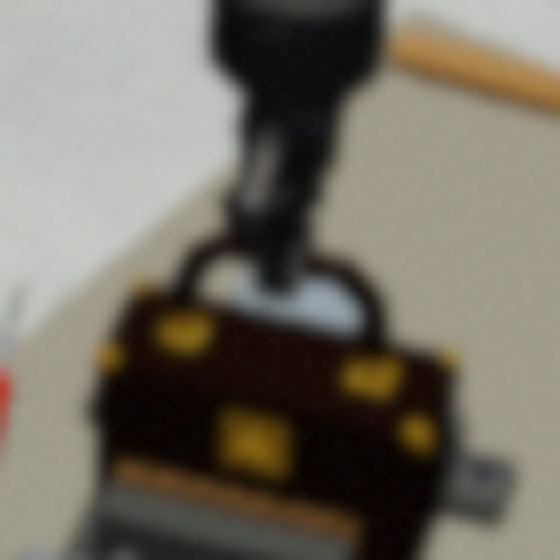

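The view shows the fingers straddling the handle bar near its middle, tips well below the bar at (275,285), and the bag upright. I'll start with a gentle lift as a test.

jog_arm --commands "0 0 0 0 0; 0 0 0 -0.3 0; 0 0 0 -0.6 0; 0 0 0 -1 0; 0 0 0 -1.5 0; 0 0 0 -1.5 0; 0 0 0 -1.5 0" --newtons 100

```text
clock: 9.72
tool_pos: [0.5766, 0.0929, 0.1963]
tool_rot: [-0.0, 0.987, 0.159, 0.0]
contact_force: [0.0, -0.4, -4.9]
opening: 0.0096
finger_force: 97.5
```

```bash
python3 - <<'E'
from h import *
s=env.sense();print(s["contact_force"],s["ft_torque"],s["opening"]);rows([(0,.5757,.0933,.2817,-71.6)])
E
```

```text
[ 0.03531413 -0.3981431  -4.86201841] [-0.05173482  0.03253769 -0.05312635] 0.00958337158999927
at [0.5766 0.0929 0.1963] yang -71.71 tilt [0. 0.]
0 -0.07 -0.07 -8.54 -0.1
```

jog_arm --commands "0 0 0 -0.8 0; 0 0 0 -1.8 0; 0 0 0 -3 0; 0 0 0 -4.2 0; 0 0 0 -5.4 0; 0 0 0 -6.6 0; 0 0 0 -7.7 0; 0 0 0 -8.4 0; 0 0 0 -8.6 0; 0 0 0 -8.6 0; 0 0 0 -8.6 0; 0 0 0 -8.6 0"

```text
clock: 11.22
tool_pos: [0.5765, 0.0929, 0.2819]
tool_rot: [0.0, 0.987, 0.159, -0.0]
contact_force: [0.7, 0.5, -5.5]
opening: 0.0095
finger_force: 97.5
```

```bash
python3 - <<'E'
from h import *
s=env.sense();print(s["contact_force"],np.abs(s["qvel"]).max())
ims=[]
for n,P,k in(("top",[.58,.04,.15],55),("scene",[.5757,.07,.16],50)):
    im=env.capture(n)[:,:,::-1];u,v=np.round(proj(n,P)).astype(int);print(n,u,v)
    ims.append(cv2.resize(im[v-k:v+k,u-k:u+k],(400,400),interpolation=cv2.INTER_CUBIC))
cv2.imwrite("pics/c4.png",np.hstack(ims))
x=np.array([np.cos(TH),np.sin(TH)]);y=np.array([-x[1],x[0]]);b=np.array([.5757,.0933])
# expected near-face (-y side) shell corners for level bag, soles at .13
for sx in(-1,1):
  for z in(.134,.239):
    q=proj("scene",[*(b+sx*.08*x-.03*y),z]);print(sx,z,np.round((q-[u-50,v-50])*4+[400,0]))
E
```

```text
[ 0.70530681  0.45122899 -5.50331536] 0.0015938302498623787
top 244 152
scene 282 198
-1 0.134 [519. 207.]
-1 0.239 [521. 118.]
1 0.134 [687. 248.]
1 0.239 [697. 159.]
```

View pics/c4.png

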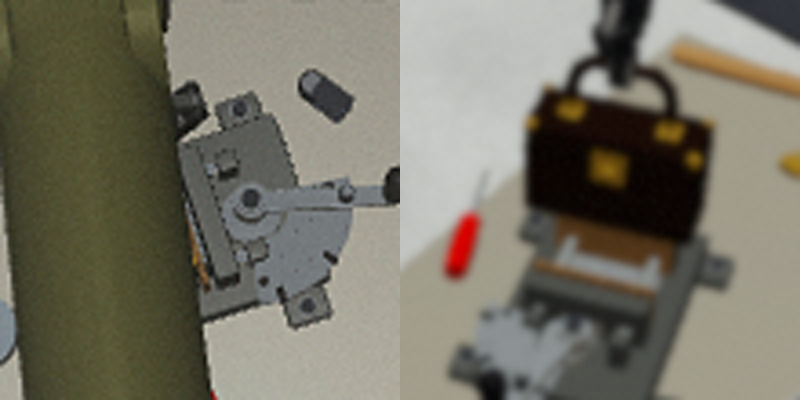

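The bag hangs level over the open jaws. Its lower shell edge runs from (528,203) to (690,240), and a level bag 5 cm up would show (519,207) to (687,248). The lever is still in the open notch, so I'm handing in.

```bash
python3 -c "
from bench import env
print(env.hand_in())"
```

```text
the job is handed in; nothing more can be done
None
```

The lever is in the open notch and the bag is held level and still by its handle, its feet about 5 cm above the clamp's jaws; the job was handed in at about 11 s, and no verdict was returned.

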